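# Eject a tart shell through the burn guard's window

## Task

The dark cocoa shell in the tart press is baked. Reach down through the yellow-edged window in the burn guard and press the red ejector lever all the way down to its stop, so that the shell rises out of the mould and stays up, then draw back out above the guard. Do not touch the guard, the hot plate or the shell, do not pick anything up, and leave everything else on the bench where it is.

Things in the scene. Friction and masses are not known exactly. Their poses are not given: they have to be found in the camera images.
- press: tart-shell baking press, fixed steel box 300 (x) by 440 (y) mm, deck 70 mm above the bench. Origin: centre of underside, on the bench; x runs from its front (controls, robot's side) to its back, y to its left, z up. Upper plate stands open at the left end (y 150 to 240 mm), up to 310 mm above the bench. A shelf 32 mm above the bench juts out in front to x -232 mm (y 25 to 195 mm)
- guard: burn guard on the right part of the press: sheet-steel hood over the lever with one window in its level top. Origin: centre of the window, at the top face, 133 mm above the bench; axes as the press. Window 84 (x) by 96 (y) mm with a flat 12 mm yellow edge; sheet 4 mm thick. The top spans x -85 to 135, y -90 to 95 mm; sides reach down to the deck. Not to be touched
- paddle (a point): centre of the top face of the ejector lever's red paddle, where to press. Paddle 28 (x) by 34 (y) mm, 10 mm thick, level within 0.15 rad, under the middle of the window: 9 to 15 mm below the guard's top face at the start, 39 mm below when fully down. The lever runs from it back (+x of the press) to its hinge, 100 mm away
- lever (a joint): angle of the ejector lever about its hinge: 0 up (it starts between 0 and 0.06), 0.30 rad fully down on its stop (the paddle sinks 30 mm). A fingertip on the paddle needs about 3 N; a friction brake keeps the lever where it is left. Pressing it raises the ejector, 60 mm per rad
- hotplate: the hot lower plate of the press, a dark block 160 by 160 by 36 mm left of the guard, with the round mould (84 mm across) through its middle. Origin: centre of its underside; its top face is 36 mm above that, 106 mm above the bench. It must not be touched
- ejector: aluminium disc, 58 mm across and 6 mm thick, that forms the floor of the mould and rises 18 mm as the lever goes down. Origin: centre of its underside; its top, on which the shell sits, is 6 mm above
- tart_shell: dark cocoa tart shell in the mould, an open fluted cup 77 mm across the rim, 22 mm high. Origin: centre of its underside, z up. Its rim is about level with the hot plate while the lever is up, and some 18 mm above it once ejected. Fragile: not to be touched or picked up
- landed_shell: finished golden tart shell on the shelf at the front of the press, 77 mm across, 22 mm high; origin: centre of its underside. Leave alone
- rack_shell_a: finished golden tart shell on the wire cooling rack on the left of the bench, 77 mm across, 22 mm high; origin: centre of its underside. Leave alone
- rack_shell_b: finished dark tart shell on the same rack, same size; origin: centre of its underside. Leave alone
- bowl: steel bowl, 120 mm across, 55 mm high; origin: centre of its underside. Leave alone
- jar: dark jar with a steel lid, 72 mm across, 110 mm high; origin: centre of its underside. Leave alone
- tart_ring: steel tart ring, 80 mm across, 25 mm high; origin: centre of its underside. Leave alone
- spatula: spatula 200 mm long, lying flat; origin near its middle, x axis along it. Leave alone
- mould: clear chocolate mould slab, 135 by 90 by 20 mm; origin: centre of its underside. Leave alone

How it is judged:
On the way:
1. the ejector lever is pressed down to its stop and the shell has risen with the ejector (value of joint lever above 0.275 rad and z of tart_shell in the frame of hotplate above 0.027 m), for 0.2 s.
At the end, for the whole second after the job is handed in: the lever is left at its stop (0.275 rad or more), the dark shell sits at rest on the raised ejector, level (0.12 rad), centred (10 mm) and 27 mm or more above the underside of the hot plate, and the grasp point is at least 30 mm above the top of the guard (all of step 1 and horizontal distance between tart_shell and ejector below 0.01 m and z of tart_shell in the frame of ejector below 0.012 m and angle between tart_shell's own z axis and vertical below 0.12 rad and linear speed of tart_shell below 0.02 m/s and z of the grasp point in the frame of guard above 0.03 m); the robot touches nothing.
It fails at once if the guard is touched (contact force between any of the fingers, the arm and guard above 0.5 N).
It fails at once if the hot plate is touched (contact force between any of the fingers, the arm and hotplate above 0.5 N).
It fails at once if the shell or the ejector under it is touched by the robot (contact force between any of the fingers, the arm and tart_shell above 0.2 N or contact force between the fingers and ejector above 0.5 N).
It fails at once if the shell is lifted or thrown off the ejector (z of tart_shell in the frame of ejector above 0.016 m or angle between tart_shell's own z axis and vertical above 0.3 rad).
It fails at once if something else on the bench is moved (distance of any of landed_shell, rack_shell_a, rack_shell_b, bowl, jar, tart_ring, spatula, mould from where it was at the start of the episode above 0.015 m).
It also fails if it takes over 35 s, if anything falls off the work surface, if the arm or the gripper's body presses on something with over 40 N, if the wrist force passes 120 N, or if a joint passes its speed limit or range.

## Robot

A 6-joint arm with a two-finger parallel gripper is mounted at the origin on the work surface. World frame = base frame: x ahead of the robot, y to its left, z up, the work surface at z = 0. Lengths are in m, angles in rad, forces in N, time in s.
With the tool pointing down it reaches from about 0.25 to 0.725 m from the base axis. Payload 4 kg.
Tool frame: the origin (TCP) lies on the centre line of the jaws, within the pads' length; the fingertips stand 25 mm ahead of it and the grasp point (between the pads) lies 6 mm ahead of it; z points along the fingers, x is the direction in which the jaws open and shut, and the axes are right-handed (so a half turn about z gives the same grasp; the last joint's range is limited). The gripper opens to 85 mm and grips with 20 to 120 N. Pads are 22 mm wide; open, the fingers measure 114 mm over their backs; the gripper's body (76 mm by 85 mm) begins 54 mm behind the grasp point. The pads swing forward as they close: fully open they stand 13 mm farther back than shut.
Start: joints at [-1.16, 0.241, 0.005, 1.335, 0, 1.571], TCP at [0.2, -0.458, 0.256] pointing down, gripper open.
Joint ranges: [-2.72, 2.72], [-1.05, 1.87], [-1.09, 1.28], [-1.99, 2.15], [-1.42, 1.44], [-3.14, 3.14]. Speed limits (rad/s): [2.79, 2.79, 3.14, 3.14, 3.14, 3.14].

## Interface

Orientations are given as a unit quaternion [x, y, z, w].
In Python, from workcell import bot, imaging, order gives the robot as it stands.
- The arm moves only by the tool carry_out, never from a script. Its argument "moves" is a list of rows, each a list of 5 numbers: the shift along the tool's x, y, z scaled (see below), then the turn about the tool's z scaled (see below), then the opening, from -1 (shut) to 1 (fully open). In form: [[tx, ty, tz, roll, hand], ...]. A call has 1 to 20 rows; each row is the pose to reach, as a shift and turn from the pose commanded when the call began, along the tool's axes at that moment; what a row does not reach only later rows make up. The controller multiplies each number of a shift by 0.1 m and each number of a turn by 90 degrees. A row lasts 1/10 s, in which the tool goes at most 50 mm and 8.59 degrees, less where a joint would pass 70% of its speed; a pose out of reach is approached as far as the arm can. A call with a number of a shift or a turn outside -1 to 1 is refused whole. A call with a gripper value outside its range is refused whole. The fingers move at their own pace and stop on an object; the grip force is fixed at half the most. Time passes only in rows, so rows that repeat a pose let the fingers close. It gives the time, the measured TCP pose, the force and the opening at its end, in the units of the state.
- bot.get_obs(): the state, without advancing time (a new reading comes with each control period).
- imaging.camera(name): name is "scene" or "top" or "wrist"; returns the picture (420x560x3 uint8, red, green, blue); there is no depth.
- imaging.camera_model(name): a dict with "fovy" (degrees; the focal length in pixels is half the picture's height over the tangent of half this angle, whatever the lens; pixels are square), "cx", "cy" (the principal point, pixels), "eye" and "rotation" of the camera in the world. Camera axes: x right, y up, looking along -z (the intrinsics and any distortion apply to the point x, -y, -z); pixel columns grow to the right and rows downward; lengths in m; the calibration is good to about 2 mm. The wrist camera is an equidistant fisheye: a pixel r from the principal point sees the ray r / f radians off the axis. A picture is of the moment at which its call begins: read the wrist's pose just before it. camera_model takes no time and is no camera call; for the wrist camera it gives the pose at the moment of the call.
- order.job_done(): hands the job in, once; it reports no verdict.
The state is a dict: "clock": time; "joint_pos": joint angles; "joint_vel": joint speeds; "tau": joint torques, N m; "eef_pos": TCP position; "tool_rot": TCP orientation; "ft_force": force on the tool from outside, world axes, zero at the start; "ft_torque": the same for the moment, N m; "grip_width": finger opening in m.
Only numpy, scipy, OpenCV 4.12 (cv2) and the standard library are available. Lean on these libraries where they do the work, as an engineer would, in place of code of your own. Each camera call takes 0.05 s, during which the arm holds its last target.

## Working session

There is one attempt and no reset: what is moved stays moved. The work goes in short steps, Python scripts to look and compute and a tool call to move; the robot and the scene stay as the last step left them, time stands still between calls to the robot, and variables do not carry over. Pictures are saved under pics/ and viewed, and the job is handed in when it is done.

Besides the shell and the picture viewer there is one more tool, called after "Call:" as name([rows], argument=value, ...), one row to a line, values as JSON. carry_out: Moves the arm, as the interface text tells. Its arguments: {"type":"object","properties":{"moves":{"type":"array","items":{"type":"array","items":{"type":"number","minimum":-1,"maximum":1}}}},"required":["moves"]}

```bash
mkdir -p pics
python3 - <<'E'
from workcell import bot, imaging, order
import cv2
o=bot.get_obs()
for k in o: print(k,o[k])
for n in ["scene","top","wrist"]:
    m=imaging.camera_model(n); print(n,m)
    cv2.imwrite(f"pics/{n}0.png",imaging.camera(n)[:,:,::-1])
E
```

```text
clock 0.0
joint_pos [-1.15998314e+00  2.41403653e-01  3.73904072e-03  1.33520743e+00
 -6.03518191e-06  1.57079505e+00]
joint_vel [ 1.82149929e-04 -1.02440055e-04 -2.66903352e-04 -2.94317743e-03
 -3.74670492e-04 -6.60106787e-05]
tau [-2.40055961e-04 -3.72316968e+01  2.52408350e+01  1.68969721e-02
 -1.60763102e-05  6.98686016e-07]
eef_pos [ 0.19944584 -0.45787059  0.25542322]
tool_rot [ 8.36467169e-01 -5.48016057e-01 -8.69785807e-04 -5.66238990e-04]
ft_force [-0.08007157  0.66559356  0.11158421]
ft_torque [-0.0606691  -0.00217931 -0.01892335]
grip_width 0.08502288503042853
scene {'fovy': 51.62080690109037, 'cx': 273.279726250361, 'cy': 206.22699056715075, 'eye': array([1.26073235, 0.32628211, 1.37244538]), 'rotation': array([0.15530265, 0.23474344, 0.8073275 , 0.51865106])}
top {'fovy': 55.72975614047436, 'cx': 279.24629118480823, 'cy': 201.59540670866016, 'eye': array([0.41709389, 0.02233504, 1.49117218]), 'rotation': array([ 0.0175785 , -0.02440986, -0.70183601,  0.71170315])}
wrist {'fovy': 65.70646984690485, 'cx': 282.1387888652915, 'cy': 211.92239701747152, 'eye': array([ 0.27746168, -0.42535538,  0.37303119]), 'rotation': array([-0.13719123,  0.09130446, -0.54069997,  0.82491551])}
```

View pics/top0.png

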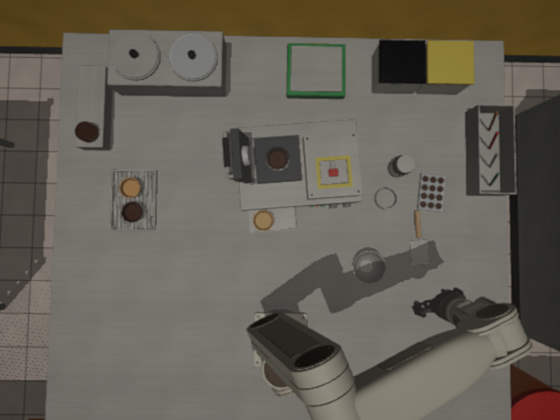

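View pics/scene0.png

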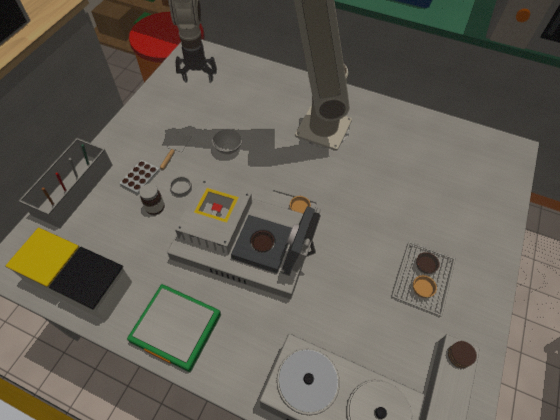

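View pics/wrist0.png

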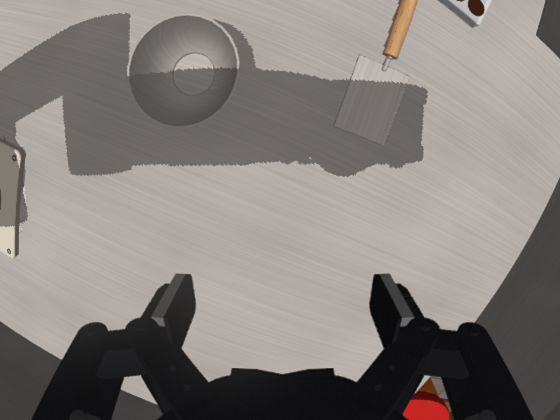

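The top view shows the yellow window at about (333,172) with the red paddle at (333,173). The scene view shows them at about (216,206). Next I'll measure both from each view.

```bash
cat > h.py <<'E'
import numpy as np, cv2
from scipy.spatial.transform import Rotation as R
from workcell import bot, imaging, order
def ray(m,uv,fish=False):
    f=210/np.tan(np.radians(m['fovy']/2)); x=(uv[0]-m['cx'])/f; y=(uv[1]-m['cy'])/f
    if fish:
        r=np.hypot(x,y); d=np.array([x*np.sinc(r/np.pi),-y*np.sinc(r/np.pi),-np.cos(r)])
    else: d=np.array([x,-y,-1.])
    d=R.from_quat(m['rotation']).apply(d); return np.array(m['eye']),d/np.linalg.norm(d)
def onz(m,uv,z,fish=False):
    e,d=ray(m,uv,fish); return e+d*(z-e[2])/d[2]
def masks(img,roi):
    x0,y0,x1,y1=roi
    hsv=cv2.cvtColor(img,cv2.COLOR_RGB2HSV); k=np.zeros(img.shape[:2],np.uint8); k[y0:y1,x0:x1]=255
    Y=cv2.inRange(hsv,(20,120,90),(36,255,255))&k
    Rd=(cv2.inRange(hsv,(0,140,80),(8,255,255))|cv2.inRange(hsv,(172,140,80),(180,255,255)))&k
    return Y,Rd
def tri(a,b):
    (e1,d1),(e2,d2)=a,b
    A=np.stack([d1,-d2],1); s=np.linalg.lstsq(A,e2-e1,rcond=None)[0]
    p,q=e1+s[0]*d1,e2+s[1]*d2; return (p+q)/2,np.linalg.norm(p-q)
E
python3 - <<'E'
from h import *
C={}
for n,roi in [("top",(305,145,365,200)),("scene",(180,180,250,230))]:
    img=cv2.cvtColor(cv2.imread(f"pics/{n}0.png"),cv2.COLOR_BGR2RGB); m=imaging.camera_model(n)
    Y,Rd=masks(img,roi)
    c=max(cv2.findContours(Y,cv2.RETR_EXTERNAL,cv2.CHAIN_APPROX_NONE)[0],key=cv2.contourArea)
    pw=np.array([onz(m,p[0],0.133)[:2]*1000 for p in c],np.float32)
    print(n,"yellow rect mm",cv2.minAreaRect(pw))
    M=cv2.moments(cv2.convexHull(c)); yc=(M['m10']/M['m00'],M['m01']/M['m00'])
    ys,xs=np.nonzero(Rd); rc=(xs.mean(),ys.mean()); print(yc,rc,len(xs))
    print("red @z.121",onz(m,rc,.121)); C[n]=(ray(m,yc),ray(m,rc))
    x0,y0,x1,y1=roi
    cv2.imwrite(f"pics/{n}_z.png",cv2.resize(img[y0-20:y1+20,x0-20:x1+20,::-1],None,fx=6,fy=6,interpolation=cv2.INTER_CUBIC))
print(tri(C['top'][0],C['scene'][0]),tri(C['top'][1],C['scene'][1]))
E
```

```text
top yellow rect mm ((604.1353149414062, -175.99578857421875), (102.91190338134766, 114.7694320678711), 4.994356155395508)
(333.58692676249143, 171.55681040383297) (np.float64(332.8269230769231), np.float64(172.1153846153846)) 52
red @z.121 [ 0.60394998 -0.17517495  0.121     ]
scene yellow rect mm ((607.578857421875, -174.89768981933594), (107.46951293945312, 119.8656005859375), 5.092270374298096)
(215.95109186067495, 204.6984298863021) (np.float64(216.39344262295083), np.float64(206.88524590163934)) 61
red @z.121 [ 0.6094397  -0.17331556  0.121     ]
(array([ 0.60513892, -0.17688173,  0.12645412]), np.float64(0.00027738498062942693)) (array([ 0.60512071, -0.17647995,  0.11276403]), np.float64(0.00024984896631854276))
```

```bash
cat >> h.py <<'E'
def plan(tgt,yaw_y):
    o=bot.get_obs(); T=R.from_quat(o['tool_rot']); p=o['eef_pos']
    X=T.apply([1,0,0]); Z=T.apply([0,0,1])
    d=T.inv().apply(np.array(tgt)-p)
    # want tool x along +-press y
    g=R.from_euler('z',yaw_y).apply([0,1,0]); l=T.inv().apply(g); a=np.degrees(np.arctan2(l[1],l[0])); a=(a+90)%180-90
    print("t",o['clock'],"pos",p.round(4),"X",X.round(3),"Z",Z.round(4),"F",o['ft_force'].round(2),"w",round(o['grip_width'],4))
    print("delta tool units(0.1m)",(d*10).round(3),"turn deg",a.round(2),"units",round(a/90,3),"j6",o['joint_pos'].round(2))
E
python3 -c "
from h import *
plan([.605,-.176,.255],np.radians(5))"
```

```text
t 0.15 pos [ 0.1995 -0.458   0.2556] X [ 0.399 -0.917 -0.002] Z [-7.0e-04  1.5e-03 -1.0e+00] F [-0.06  0.45  0.66] w 0.0856
delta tool units(0.1m) [-0.966 -4.844  0.007] turn deg 18.54 units 0.206 j6 [-1.16  0.24  0.    1.34 -0.    1.57]
```

Call:
carry_out([
  [-0.06, -0.3, 0, 0, -1],
  [-0.12, -0.6, 0, 0, -1],
  [-0.19, -0.97, 0, 0, -1],
  [-0.19, -0.97, 0, 0, -1],
])

```text
clock: 0.55
eef_pos: [0.2836, -0.4001, 0.256]
tool_rot: [0.838, -0.546, -0.0, -0.001]
ft_force: [-0.4, -0.6, 0.2]
grip_width: 0.0286
```

Call:
carry_out([
  [-0.06, -0.3, 0, 0, -1],
  [-0.12, -0.6, 0, 0, -1],
  [-0.19, -0.97, 0, 0, -1],
  [-0.19, -0.97, 0, 0, -1],
])

```text
clock: 0.95
eef_pos: [0.3647, -0.3444, 0.256]
tool_rot: [0.838, -0.546, 0.0, -0.001]
ft_force: [-0.5, -1.0, -0.2]
grip_width: 0.0002
```

Call:
carry_out([
  [-0.06, -0.3, 0, 0, -1],
  [-0.12, -0.6, 0, 0, -1],
  [-0.19, -0.97, 0, 0, -1],
  [-0.19, -0.97, 0, 0, -1],
])

```text
clock: 1.35
eef_pos: [0.4458, -0.2887, 0.2558]
tool_rot: [0.838, -0.546, 0.0, -0.0]
ft_force: [-0.2, -0.1, -0.4]
grip_width: 0.0002
```

Call:
carry_out([
  [-0.06, -0.3, 0, 0.08, -1],
  [-0.12, -0.6, 0, 0.15, -1],
  [-0.19, -0.97, 0, 0.206, -1],
  [-0.19, -0.97, 0, 0.206, -1],
  [-0.19, -0.97, 0, 0.206, -1],
])

```text
clock: 1.85
eef_pos: [0.5243, -0.2344, 0.2557]
tool_rot: [0.738, -0.675, -0.001, 0.001]
ft_force: [0.5, 0.1, 0.5]
grip_width: 0.0001
```

Run:
```python
from h import *
plan([.605,-.176,.255],np.radians(5))
m=imaging.camera_model("wrist"); print(m['eye'])
cv2.imwrite("pics/w1.png",imaging.camera("wrist")[:,:,::-1])
```

```text
t 1.85 pos [ 0.5243 -0.2344  0.2557] X [ 0.088 -0.996  0.   ] Z [-1.9e-03 -3.0e-04 -1.0e+00] F [0.46 0.08 0.51] w 0.0001
delta tool units(0.1m) [-0.511 -0.855  0.005] turn deg 0.05 units 0.001 j6 [-0.42  0.39  0.21  1.4  -0.    2.63]
[ 0.60913814 -0.2277852   0.37306445]
```

View pics/w1.png

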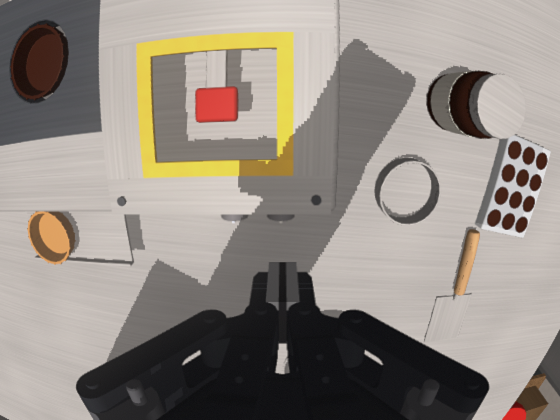

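The wrist view shows the yellow frame from about (137,35) to (293,177) and the red paddle at (216,104). I'll measure both, and also check the shut gripper's outline against its height to see if it clears the window.

```bash
cat >> h.py <<'E'
def win(name,roi):
    m=imaging.camera_model("wrist"); o=bot.get_obs(); img=imaging.camera("wrist"); cv2.imwrite(name,img[:,:,::-1])
    Y,Rd=masks(img,roi)
    c=max(cv2.findContours(Y,cv2.RETR_EXTERNAL,cv2.CHAIN_APPROX_NONE)[0],key=cv2.contourArea)
    pw=np.array([onz(m,p[0],0.133,True)[:2]*1000 for p in c],np.float32); print("outer yellow",cv2.minAreaRect(pw))
    f=cv2.findContours(Y,cv2.RETR_CCOMP,cv2.CHAIN_APPROX_NONE); 
    for cc,h in zip(f[0],f[1][0]):
        if h[3]>=0 and cv2.contourArea(cc)>200:
            print("inner",cv2.minAreaRect(np.array([onz(m,p[0],0.133,True)[:2]*1000 for p in cc],np.float32)))
    c=max(cv2.findContours(Rd,cv2.RETR_EXTERNAL,cv2.CHAIN_APPROX_NONE)[0],key=cv2.contourArea)
    for z in (.118,.124): print("red z",z,cv2.minAreaRect(np.array([onz(m,p[0],z,True)[:2]*1000 for p in c],np.float32)))
E
python3 - <<'E'
from h import *
win("pics/w2.png",(100,10,330,200))
m=imaging.camera_model("wrist"); o=bot.get_obs(); T=R.from_quat(o['tool_rot']); p=o['eef_pos']; ty=T.apply([0,1,0])
for uv in [(270,263),(298,263),(253,264),(314,264),(253,300),(314,300),(215,312),(352,312),(78,385),(487,385)]:
    for off in (0,.011):
        e,d=ray(m,uv,True); q0=p-ty*off; s=(q0-e)@ty/(d@ty); print(uv,off,(T.inv().apply(e+s*d-p)*1000).round(1),end=' | ')
    print()
E
```

```text
outer yellow ((604.6947021484375, -175.70071411132812), (107.83375549316406, 119.62348937988281), 5.11459493637085)
inner ((604.7355346679688, -176.20230102539062), (84.9599380493164, 96.68059539794922), 4.9518609046936035)
red z 0.118 ((605.4105834960938, -175.8727569580078), (26.915714263916016, 33.35498809814453), 5.0243964195251465)
red z 0.124 ((605.4874267578125, -177.10350036621094), (26.28310775756836, 32.57101058959961), 5.024405002593994)
(270, 263) 0 [-6.   0.  42.2] | (270, 263) 0.011 [ -5.1 -11.   21.5] | 
(298, 263) 0 [ 9.5  0.  42.1] | (298, 263) 0.011 [  8.4 -11.   21.4] | 
(253, 264) 0 [-15.4  -0.   40.9] | (253, 264) 0.011 [-13.3 -11.   20.3] | 
(314, 264) 0 [18.3  0.  40.8] | (314, 264) 0.011 [ 16.  -11.   20.3] | 
(253, 300) 0 [-12.5  -0.    5.8] | (253, 300) 0.011 [-10.8 -11.  -10.2] | 
(314, 300) 0 [15.3 -0.   5.7] | (314, 300) 0.011 [ 13.4 -11.  -10.3] | 
(215, 312) 0 [-28.4   0.   -4.4] | (215, 312) 0.011 [-24.6 -11.  -19. ] | 
(352, 312) 0 [31.1 -0.  -4.5] | (352, 312) 0.011 [ 27.2 -11.  -19.1] | 
(78, 385) 0 [-70.1  -0.  -55.6] | (78, 385) 0.011 [-60.9 -11.  -63.6] | 
(487, 385) 0 [ 71.9   0.  -55.6] | (487, 385) 0.011 [ 62.7 -11.  -63.7] |
```

Call:
carry_out([
  [-0.17, -0.29, 0, 0, -1],
  [-0.34, -0.57, 0, 0, -1],
  [-0.51, -0.86, 0, 0, -1],
  [-0.51, -0.86, 0, 0, -1],
  [-0.51, -0.86, 0, 0, -1],
])

```text
clock: 2.45
eef_pos: [0.6055, -0.1763, 0.256]
tool_rot: [0.737, -0.676, -0.0, 0.001]
ft_force: [-0.6, -0.4, 0.5]
grip_width: 0.0001
```

Run:
```python
from h import *
plan([.605,-.176,.160],np.radians(5))
cv2.imwrite("pics/w3.png",imaging.camera("wrist")[:,:,::-1])
```

```text
t 2.45 pos [ 0.6055 -0.1763  0.256 ] X [ 0.087 -0.996  0.   ] Z [-1.3e-03 -4.0e-04 -1.0e+00] F [-0.64 -0.45  0.45] w 0.0001
delta tool units(0.1m) [-0.004  0.004  0.96 ] turn deg -0.02 units -0.0 j6 [-0.28  0.51  0.4   1.46 -0.    2.77]
```

View pics/w3.png

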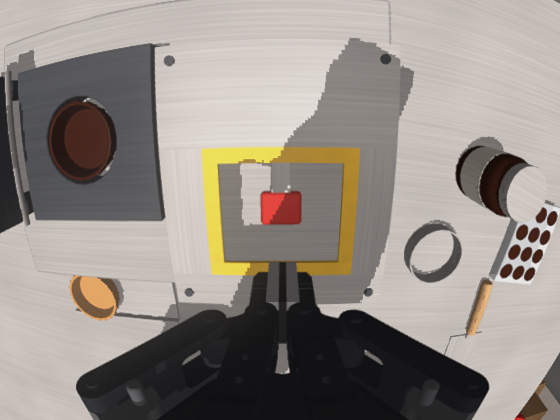

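The paddle at (281,207) lines up with the fingers at about x=283, and the window is clear all round. I'll descend to just above the guard's top face.

Call:
carry_out([
  [0, 0, 0.3, 0, -1],
  [0, 0, 0.6, 0, -1],
  [0, 0, 0.85, 0, -1],
  [0, 0, 0.92, 0, -1],
  [0, 0, 0.92, 0, -1],
])

```text
clock: 3.0
eef_pos: [0.6046, -0.1764, 0.1636]
tool_rot: [0.737, -0.676, -0.001, 0.001]
ft_force: [0.6, -0.9, -0.1]
grip_width: -0.0003
```

Run:
```python
from h import *
plan([.605,-.176,.119],np.radians(5))
cv2.imwrite("pics/w4.png",imaging.camera("wrist")[:,:,::-1])
```

```text
t 3.0 pos [ 0.6046 -0.1764  0.1636] X [ 0.085 -0.996 -0.001] Z [-2.7e-03  6.0e-04 -1.0e+00] F [ 0.61 -0.89 -0.07] w -0.0003
delta tool units(0.1m) [-0.003 -0.005  0.446] turn deg -0.1 units -0.001 j6 [-0.28  0.55  0.22  1.25 -0.    2.77]
```

View pics/w4.png

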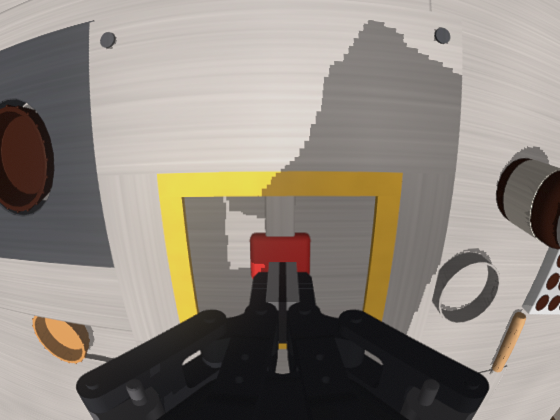

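The fingertips at (283,270) are centred over the paddle and well inside the frame. I'll press slowly in small rows and watch the force.

Call:
carry_out([
  [0, 0, 0.06, 0, -1],
  [0, 0, 0.12, 0, -1],
  [0, 0, 0.18, 0, -1],
  [0, 0, 0.23, 0, -1],
  [0, 0, 0.23, 0, -1],
])

```text
clock: 3.55
eef_pos: [0.6061, -0.1755, 0.1407]
tool_rot: [0.737, -0.676, -0.0, 0.0]
ft_force: [0.8, 0.1, -0.0]
grip_width: -0.0002
```

Call:
carry_out([
  [0, 0, 0.04, 0, -1],
  [0, 0, 0.08, 0, -1],
  [0, 0, 0.12, 0, -1],
  [0, 0, 0.16, 0, -1],
  [0, 0, 0.16, 0, -1],
])

```text
clock: 4.05
eef_pos: [0.6061, -0.1755, 0.1245]
tool_rot: [0.737, -0.676, -0.0, 0.0]
ft_force: [0.1, 0.4, 0.1]
grip_width: 0.0001
```

Run:
```python
from h import *
plan([.605,-.176,.119],np.radians(5))
cv2.imwrite("pics/w5.png",imaging.camera("wrist")[:,:,::-1])
```

```text
t 4.05 pos [ 0.6061 -0.1755  0.1245] X [ 0.087 -0.996 -0.   ] Z [-5.e-04  2.e-04 -1.e+00] F [0.1  0.43 0.12] w 0.0001
delta tool units(0.1m) [0.004 0.012 0.055] turn deg -0.01 units -0.0 j6 [-0.28  0.58  0.17  1.16  0.    2.77]
```

View pics/w5.png

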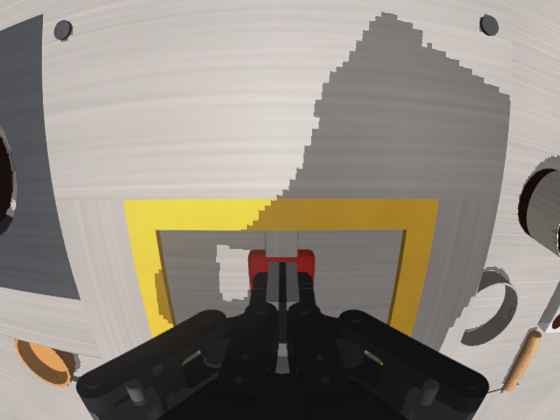

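The fingers are over the paddle and clear of the frame, but I can't read much force yet. I'll keep going down in small steps and watch for the stop.

Call:
carry_out([
  [0, 0, 0.02, 0, -1],
  [0, 0, 0.04, 0, -1],
  [0, 0, 0.04, 0, -1],
])

```text
clock: 4.4
eef_pos: [0.6067, -0.1754, 0.1214]
tool_rot: [0.737, -0.676, 0.0, -0.0]
ft_force: [0.8, -0.3, 1.4]
grip_width: 0.0002
```

Run:
```python
from h import *
plan([.605,-.176,.119],np.radians(5))
m=imaging.camera_model("wrist"); img=imaging.camera("wrist")
Y,Rd=masks(img,(200,200,360,330)); ys,xs=np.nonzero(Rd); y0=ys.min()
for r in range(y0,y0+16,3):
    s=xs[ys==r]; print(r,s.min(),s.max(),[(z,round(1000*np.linalg.norm(onz(m,(s.max()+.5,r),z,True)-onz(m,(s.min()-.5,r),z,True)),1)) for z in (.121,.107,.098,.094)])
cv2.imwrite("pics/s5.png",cv2.resize(imaging.camera("scene")[150:300,150:350,::-1],None,fx=4,fy=4,interpolation=cv2.INTER_CUBIC))
```

```text
t 4.4 pos [ 0.6067 -0.1754  0.1214] X [ 0.087 -0.996 -0.   ] Z [ 1.e-03  1.e-04 -1.e+00] F [ 0.81 -0.34  1.4 ] w 0.0002
delta tool units(0.1m) [0.005 0.018 0.024] turn deg 0.01 units 0.0 j6 [-0.28  0.58  0.16  1.15  0.    2.77]
251 252 311 [(0.121, np.float64(24.2)), (0.107, np.float64(27.1)), (0.098, np.float64(28.9)), (0.094, np.float64(29.7))]
254 250 313 [(0.121, np.float64(25.9)), (0.107, np.float64(29.0)), (0.098, np.float64(31.0)), (0.094, np.float64(31.9))]
257 249 313 [(0.121, np.float64(26.4)), (0.107, np.float64(29.6)), (0.098, np.float64(31.6)), (0.094, np.float64(32.5))]
260 249 314 [(0.121, np.float64(27.0)), (0.107, np.float64(30.2)), (0.098, np.float64(32.2)), (0.094, np.float64(33.1))]
263 249 314 [(0.121, np.float64(27.1)), (0.107, np.float64(30.3)), (0.098, np.float64(32.4)), (0.094, np.float64(33.3))]
266 249 313 [(0.121, np.float64(26.8)), (0.107, np.float64(30.0)), (0.098, np.float64(32.0)), (0.094, np.float64(32.9))]
```

View pics/s5.png

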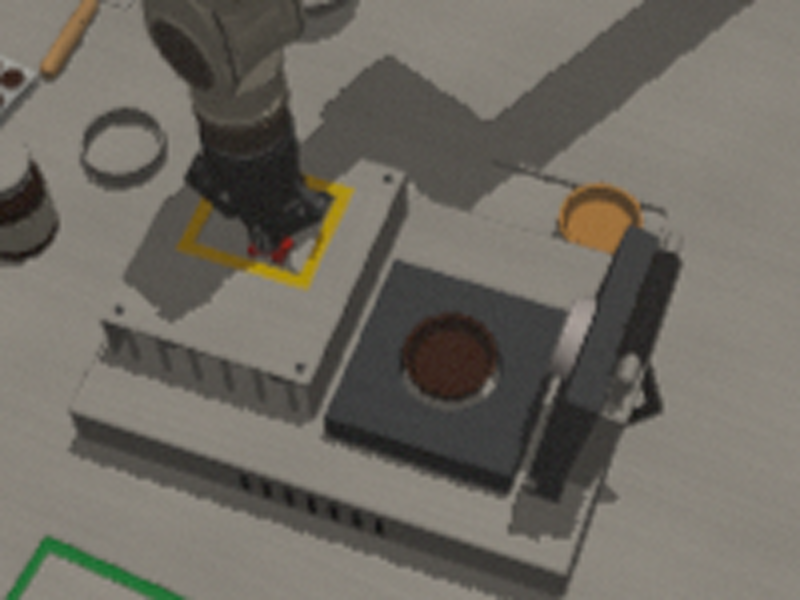

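The paddle has sunk to about z 0.094 and the shell is rising. I'll push a little further to feel the stop.

Call:
carry_out([
  [0, 0, 0.01, 0, -1],
  [0, 0, 0.02, 0, -1],
  [0, 0, 0.03, 0, -1],
  [0, 0, 0.03, 0, -1],
])

```text
clock: 4.9
eef_pos: [0.6068, -0.1754, 0.1203]
tool_rot: [0.737, -0.676, 0.001, -0.001]
ft_force: [-2.7, 1.5, 9.9]
grip_width: -0.0003
```

Call:
carry_out([
  [0, 0, 0.01, 0, -1],
  [0, 0, 0.02, 0, -1],
  [0, 0, 0.03, 0, -1],
  [0, 0, 0.03, 0, -1],
])

```text
clock: 5.3
eef_pos: [0.6069, -0.1754, 0.1199]
tool_rot: [0.737, -0.676, 0.002, -0.001]
ft_force: [-5.8, 3.0, 20.6]
grip_width: -0.0001
```

That's a firm stop: 20 N, the tip at about z 0.095, and no further travel. I'll withdraw straight up.

Call:
carry_out([
  [0, 0, -0.05, 0, -1],
  [0, 0, -0.12, 0, -1],
  [0, 0, -0.25, 0, -1],
  [0, 0, -0.45, 0, -1],
  [0, 0, -0.7, 0, -1],
  [0, 0, -0.98, 0, -1],
  [0, 0, -0.98, 0, -1],
])

```text
clock: 6.0
eef_pos: [0.6086, -0.1763, 0.2183]
tool_rot: [0.737, -0.676, 0.004, -0.002]
ft_force: [0.4, -0.8, 0.2]
grip_width: -0.0002
```

Call:
carry_out([
  [0, 0.2, -0.2, 0, -1],
  [0, 0.5, -0.4, 0, -1],
  [0, 0.8, -0.4, 0, -1],
  [0, 0.8, -0.4, 0, -1],
  [0, 0.8, -0.4, 0, -1],
  [0, 0.8, -0.4, 0, -1],
])

```text
clock: 6.6
eef_pos: [0.5272, -0.1825, 0.2528]
tool_rot: [0.737, -0.676, -0.0, -0.0]
ft_force: [0.2, 0.1, -0.4]
grip_width: -0.0001
```

Run:
```python
from h import *
plan([.605,-.176,.255],np.radians(5))
win("pics/w6.png",(80,0,380,290))
m=imaging.camera_model("wrist"); Y,Rd=masks(cv2.cvtColor(cv2.imread("pics/w6.png"),cv2.COLOR_BGR2RGB),(80,0,380,290))
c=max(cv2.findContours(Rd,cv2.RETR_EXTERNAL,cv2.CHAIN_APPROX_NONE)[0],key=cv2.contourArea)
print("red z .094",cv2.minAreaRect(np.array([onz(m,p[0],.094,True)[:2]*1000 for p in c],np.float32)))
cv2.imwrite("pics/s6.png",cv2.resize(imaging.camera("scene")[150:300,150:350,::-1],None,fx=4,fy=4,interpolation=cv2.INTER_CUBIC))
```

```text
t 6.6 pos [ 0.5272 -0.1825  0.2528] X [ 0.087 -0.996 -0.   ] Z [-1.e-04  2.e-04 -1.e+00] F [ 0.18  0.12 -0.37] w -0.0001
delta tool units(0.1m) [ 0.003 -0.781 -0.022] turn deg 0.0 units 0.0 j6 [-0.33  0.36  0.16  1.37  0.    2.72]
outer yellow ((604.7090454101562, -175.77427673339844), (107.65231323242188, 119.81034851074219), 5.083020210266113)
inner ((604.7344360351562, -175.82656860351562), (84.8382568359375, 96.71257781982422), 5.11458158493042)
red z 0.118 ((606.4452514648438, -175.7578887939453), (23.390352249145508, 29.853473663330078), 4.931069850921631)
red z 0.124 ((606.5716552734375, -175.7629852294922), (22.83418846130371, 29.14358901977539), 4.93126106262207)
red z .094 ((606.048583984375, -175.65304565429688), (25.6042537689209, 32.67899703979492), 4.94386100769043)
```

View pics/w6.png

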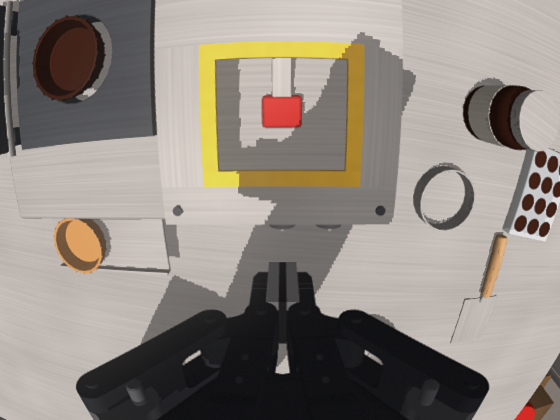

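View pics/s6.png

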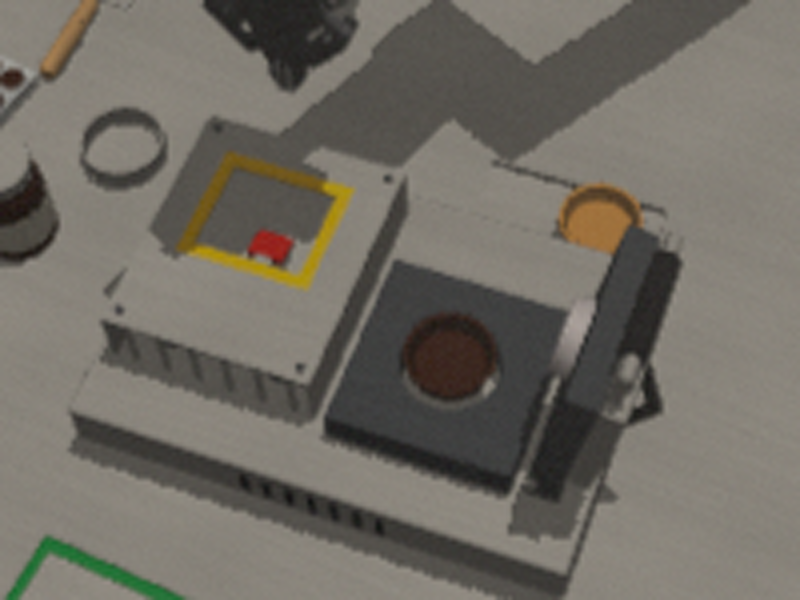

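The paddle stayed down; its size matches z of about 0.094. The shell stands above the plate and looks level, with its rim at about (68,57) in the wrist view. The grasp point is at about z 0.247, so I'm handing in.

```bash
python3 -c "
from workcell import order
print(order.job_done())"
```

```text
the job is handed in; nothing more can be done
None
```

I pressed the red ejector lever down to its stop with the shut gripper, drew back out through the window, and handed the job in after about 7 s. The hand-in gives no verdict, so what follows is from my own checks.

- **Reaching the stop:** The force rose to about 20 N with no further travel. The fingertip was then at about z 0.095 m, close to the expected 0.094 m.
- **After drawing back:** The paddle stayed down; its apparent size fits about z 0.094 m. The dark shell stands above the plate and looks level, judged by eye rather than measured.
- **Clearance:** The grasp point was at about z 0.247 m, roughly 114 mm above the guard's top. The guard's window measured the same position before and after, within about 0.4 mm. In the final views the other items near the press look undisturbed.
- **What disagreed:** While the lever was moving, the force read about 0 to 1.4 N at the end of each move, not the expected 3 N. I confirmed from the pictures that the paddle was sinking, then pushed on to the stop.

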